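# Close up the die row in the foil-press type holder and latch it

### The job

Push the row of touching dies and spacers along the type holder's channel as one train, until it is fully home against the end stop, and swing the latch shut across the channel behind it. Only push with the fingertips: do not lift or tip any block out of the channel or let the row come apart, and leave everything else on the bench where it is.

Things in the scene. Friction and masses are not known exactly. Their poses are not given: they have to be found in the camera images.
- holder: Type holder of a foil press, fixed to the bench: steel plate 64 x 300 x 12 mm forming a channel along its y axis, 42 mm wide between lips 6 mm high. Origin on the bench under the channel's centre line; x across (away from the robot at yaw 0), y towards the end stop, z up. Floor at z = 12 mm, from y = -165 (open end) to the stop at +115 mm; stop top z = 38 mm, black handle behind it to y = 245 mm.
- stop_face (a point): Middle of the end stop's inner face, at the channel floor (holder frame 0, 115, 12 mm); the row must bear on this face. The holder's yaw varies by up to 0.35 rad. A small fixed keeper stands on the lip nearer the robot, at y = -26 mm, top at z = 28 mm.
- die_a: Brass die, 40 mm across the channel, 24 mm along it, 24 mm tall (the top 3 mm are a raised ornament); first in the row, nearest the stop; 0.18 kg. Loose in the channel; origin at the centre of its underside, axes as the holder's.
- spacer_a: Aluminium spacer, 40 across, 18 along, 20 mm tall; second in the row; 0.04 kg. Loose in the channel; origin at the centre of its underside, axes as the holder's.
- die_b: Brass die, 40 x 24 x 24 mm, third in the row; 0.18 kg. Loose in the channel; origin at the centre of its underside, axes as the holder's.
- die_c: Brass die, 40 x 24 x 24 mm, fourth in the row; 0.18 kg. Loose in the channel; origin at the centre of its underside, axes as the holder's.
- spacer_b: Aluminium spacer, 40 across, 18 along, 20 mm tall; fifth in the row; 0.04 kg. Loose in the channel; origin at the centre of its underside, axes as the holder's.
- quad: Aluminium end spacer, 40 across, 40 along, 20 mm tall; last in the row, farthest from the stop, the one to push; 0.09 kg. Masses vary up to 30 %. When the row (148 mm long) is home its origin is at y = -13 and its free face at y = -33 mm in the holder frame; it starts 50 to 100 mm short of that. Loose; pushing the whole row takes under 10 N. Origin at the centre of its underside, axes as the holder's.
- latch (a joint): Hinge of the swing latch, rad, vertical axis: 0 = shut (arm straight across the channel behind the row, at its hard limit), about 1.57 = arm along the channel pointing away from the stop, larger = swung outward on the far side (starts 1.75 to 2.2, limit 2.5). It stays where it is left; about 1 N at the pin moves it.
- pivot (a point): Point on the latch's hinge axis, on a lug outside the channel's far (+x) lip, holder frame (36, -42, 26) mm. The latch arm is a steel bar 12 mm wide, z = 21 to 31 mm, passing over the lips. Shut, its face lies 3 mm behind the free face of a row that is home; it cannot shut on a row that stands far out.
- latch_pin (a point): Black upright pin handle at the free end of the latch arm, 87 mm from the hinge axis, 14 mm thick, from z = 21 to 51 mm; the point is on its axis at z = 36 mm. In the holder frame it is at pivot + 87 mm * (-cos j, -sin j), j the latch joint; shut, it stands at (-51, -42) mm, on the robot's side of the channel.
- spare_die: brass die like those in the row (40 x 24 x 24 mm), standing by itself on the bench beside the holder; leave alone; origin at the centre of its underside
- spare_spacer: aluminium spacer (40 x 24 x 20 mm) standing by itself on the bench on the far side of the holder; leave alone; origin at the centre of its underside
- loupe: black magnifier, 38 mm across, 40 mm tall, standing on the robot's side of the holder; leave alone; origin at the centre of its underside
- foil_roll: upright copper-coloured foil roll, 50 mm across, 62 mm tall; leave alone; origin at the centre of its underside
- screwdriver: screwdriver 170 mm long lying on the bench; leave alone
- brush: cleaning brush 170 mm long lying on the bench; leave alone
- pen_cup: white cup, 68 mm across, 85 mm tall; leave alone; origin at the centre of its underside
There are look-alikes about, which are no part of the job. Leave any black look-alike of the die_c alone.

How it is judged:
By the outcome, as a careful person would: the job done as asked, in the order asked, and still so for the second after the job is handed in, with the robot touching nothing.
It also fails if it takes over 48 s, if anything falls off the work surface, if the arm or the gripper's body presses on something with over 40 N, if the wrist force passes 120 N, or if a joint passes its speed limit or range.

### The arm

A 6-joint arm with a two-finger parallel gripper is mounted at the origin on the work surface. World frame = base frame: x ahead of the robot, y to its left, z up, the work surface at z = 0. Lengths are in m, angles in rad, forces in N, time in s.
With the tool pointing down it reaches from about 0.325 to 0.9 m from the base axis. Payload 3.5 kg.
Tool frame: the origin (TCP) lies between the finger pads; the fingertips stand 17 mm ahead of it and the grasp point (between the pads) lies 2 mm behind it (bot.tip_extent is the distance from the TCP to the fingertips, in m); z points along the fingers, y is the direction in which the jaws open and shut (so a half turn about z gives the same grasp; the last joint's range is limited). The gripper opens to 85 mm and grips with 20 to 120 N. Pads are 22 mm wide; open, the fingers measure 114 mm over their backs; the gripper's body (76 mm by 85 mm) begins 54 mm behind the grasp point. The pads swing forward as they close: fully open they stand 13 mm farther back than shut.
Start: joints at [1.142, 0.276, -0.026, 1.268, 0, 1.467], TCP at [0.2, 0.592, 0.248] pointing down, gripper open.
Joint ranges: [-3.12, 3.12], [-0.85, 1.88], [-1.08, 1.24], [-1.95, 2.15], [-1.57, 1.53], [-3.14, 3.14]. Speed limits (rad/s): [2.57, 2.57, 3.14, 3.14, 3.14, 3.14].

### API

Orientations are given as a unit quaternion [w, x, y, z].
In Python, from rig import bot gives the robot as it stands. Calls block until the motion is done:
- bot.move_pose(position, orientation): joint-space move of the TCP to a pose.
- bot.move_straight(position, rot=None, speed=0.15, guard=None): straight line of the TCP; rot=None keeps the orientation; speed is the mean speed in m/s. With guard (N) it stops when the force on the tool has changed by that much, and returns True; else False.
- bot.move_joints(angles): joint-space move.
- bot.gripper_to(opening, strength=None): finger opening in m; strength is the grip in N (None keeps the last); returns when the fingers have stopped.
- bot.sleep(seconds).
- bot.solve_ik(position, orientation): joint angles nearest the present ones, or None.
- bot.read_camera(name): name is "scene" or "top" or "wrist"; returns a dict with "img" (400x640x3 uint8, red, green, blue), "intrinsics" (3x3 intrinsics, pixels), "cam_to_world" (4x4, takes a point from camera to world coordinates). Camera axes: x right, y up, looking along -z (the intrinsics and any distortion apply to the point x, -y, -z); pixel columns grow to the right and rows downward; lengths in m; the calibration is good to about 2 mm. A picture is of the moment at which its call begins. There is no depth.
A pose or a line that the arm cannot do raises bot.MotionError and nothing moves.
- bot.job_done(): hands the job in, once; it reports no verdict.
Trained networks look in a picture, given as the dict that the camera call returned (one of the last four; its "shot" number tells which), for a name from the list of things; names that differ only in an ending like _2 or _b are one class to them, and where a whole thing is asked for, a point or a joint stands for the part that bears it (a point fixed in the world has none). Each returns a list of dicts, best first, with "conf" (0 to 1); they miss things now and then, are a little off and sometimes report something else, mostly with a low value. They report only what shows in the picture. A call takes as long as a camera call. They do not tell look-alikes from the thing itself.
- bot.boxes_of(picture, query): "position" ([x, y, z] in m, in world coordinates, good to about 4 mm: the middle of the surface that is visible of it).
Readings, each from a call of its own:
- bot.read_clock(): time.
- bot.read_joint_positions(): joint angles.
- bot.read_qvel(): joint speeds.
- bot.read_tau(): joint torques, N m.
- bot.read_tool_pos(): TCP position.
- bot.read_tool_rot(): TCP orientation.
- bot.read_contact_force(): force on the tool from outside, world axes, zero at the start.
- bot.read_torque(): the same for the moment, N m.
- bot.read_finger_gap(): finger opening in m.
Only numpy, scipy, OpenCV 4.12 (cv2) and the standard library are available. Lean on these libraries where they do the work, as an engineer would, in place of code of your own. Each camera call takes 0.05 s, during which the arm holds its last target.

## Working session

There is one attempt and no reset: what is moved stays moved. The work goes in short steps, each a Python script; the robot and the scene stay as the last script left them, time stands still between calls to the robot, and variables do not carry over. Pictures are saved under pics/ and viewed, and the job is handed in when it is done.

```bash
ls; mkdir -p pics
cat > h.py <<'E'
import numpy as np, cv2
from rig import bot
def save(p,name,crop=None,scale=1):
    im=cv2.cvtColor(p["img"],cv2.COLOR_RGB2BGR)
    if crop: im=im[crop[1]:crop[3],crop[0]:crop[2]]
    if scale!=1: im=cv2.resize(im,None,fx=scale,fy=scale,interpolation=cv2.INTER_CUBIC)
    cv2.imwrite("pics/"+name,im)
def proj(p,X):
    X=np.atleast_2d(X); T=np.linalg.inv(p["cam_to_world"]); c=X@T[:3,:3].T+T[:3,3]
    K=p["intrinsics"]; return np.c_[K[0,0]*c[:,0]/-c[:,2]+K[0,2],K[1,1]*-c[:,1]/-c[:,2]+K[1,2]]
def back(p,uv,z):
    K=p["intrinsics"];T=np.array(p["cam_to_world"]);uv=np.atleast_2d(uv)
    d=np.c_[(uv[:,0]-K[0,2])/K[0,0],-(uv[:,1]-K[1,2])/K[1,1],-np.ones(len(uv))]@T[:3,:3].T
    o=T[:3,3]; return o+d*((z-o[2])/d[:,2])[:,None]
E
python3 - <<'E'
from h import *
for n in ["scene","top","wrist"]:
    p=bot.read_camera(n); save(p,n+"0.png"); print(n,p.keys(),np.round(p["intrinsics"],1).tolist(),np.round(p["cam_to_world"],3).tolist())
    if n!="wrist":
        for q in ["holder","die_a","spacer_a","quad","latch","latch_pin","loupe","spare_die"]:
            for d in bot.boxes_of(p,q): print(q,np.round(d["position"],3),round(d["conf"],2),np.round(proj(p,d["position"])[0]))
print(bot.read_clock())
E
```

```text
pics
scene dict_keys(['img', 'intrinsics', 'cam_to_world', 'shot']) [[413.4, 0.0, 315.2], [0.0, 413.4, 200.5], [0.0, 0.0, 1.0]] [[-0.81, -0.339, 0.478, 1.101], [0.585, -0.435, 0.684, 0.843], [-0.024, 0.834, 0.551, 0.741], [0.0, 0.0, 0.0, 1.0]]
die_a [ 0.534 -0.046  0.027] 0.61 [301. 206.]
die_a [ 0.678 -0.166  0.017] 0.56 [241. 207.]
die_a [ 0.397 -0.081  0.021] 0.53 [329. 188.]
die_a [ 0.399 -0.007  0.019] 0.49 [343. 199.]
die_a [ 0.531 -0.095  0.031] 0.42 [293. 198.]
die_a [ 0.522 -0.115  0.033] 0.41 [292. 193.]
spacer_a [ 0.517 -0.138  0.032] 0.62 [289. 190.]
spacer_a [ 0.534 -0.075  0.033] 0.48 [296. 200.]
quad [ 0.508 -0.168  0.031] 0.64 [286. 185.]
quad [ 0.516 -0.139  0.032] 0.51 [289. 190.]
latch [ 0.561 -0.162  0.03 ] 0.68 [274. 192.]
latch_pin [ 0.56  -0.164  0.029] 0.54 [274. 192.]
loupe [ 0.387 -0.176  0.03 ] 0.72 [315. 173.]
spare_die [0.458 0.068 0.02 ] 0.43 [343. 216.]
top dict_keys(['img', 'intrinsics', 'cam_to_world', 'shot']) [[390.6, 0.0, 317.2], [0.0, 390.6, 200.2], [0.0, 0.0, 1.0]] [[-0.006, 0.998, -0.068, 0.418], [-1.0, -0.007, -0.017, -0.027], [-0.018, 0.068, 0
[... 228 characters left out ...]
[ 0.391 -0.089  0.018] 0.65 [349. 237.]
die_a [ 0.531 -0.057  0.034] 0.59 [336. 182.]
die_a [ 0.39  -0.013  0.018] 0.57 [319. 238.]
die_a [ 0.515 -0.121  0.034] 0.43 [361. 188.]
spacer_a [ 0.526 -0.078  0.028] 0.6 [344. 184.]
quad [ 0.505 -0.167  0.033] 0.68 [380. 192.]
latch [ 0.562 -0.158  0.031] 0.65 [376. 169.]
latch_pin [ 0.558 -0.161  0.03 ] 0.58 [377. 171.]
loupe [ 0.376 -0.183  0.045] 0.46 [388. 244.]
spare_die [0.457 0.048 0.022] 0.71 [295. 212.]
wrist dict_keys(['img', 'intrinsics', 'cam_to_world', 'shot']) [[296.1, 0.0, 317.2], [0.0, 296.1, 198.4], [0.0, 0.0, 1.0]] [[0.32, -0.905, -0.281, 0.129], [0.947, 0.306, 0.095, 0.616], [0.0, -0.297, 0.955, 0.373], [0.0, 0.0, 0.0, 1.0]]
0.95
```

Run:
```python
from h import *
p=bot.read_camera("top"); save(p,"top_crop.png",(240,120,460,280),3.6)
p=bot.read_camera("scene"); save(p,"scene_crop.png",(180,120,400,280),3.6)
```

```text
(no output)
```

View pics/top0.png

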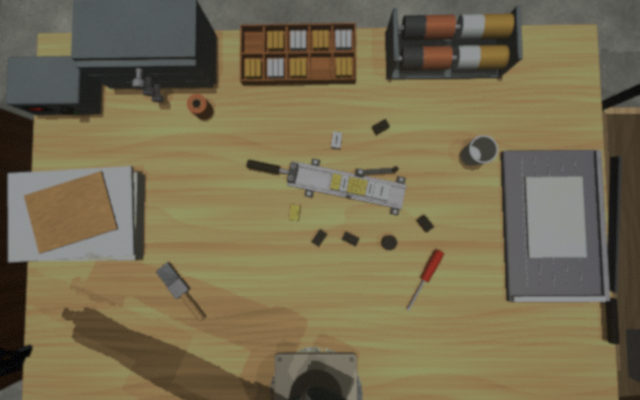

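View pics/top_crop.png

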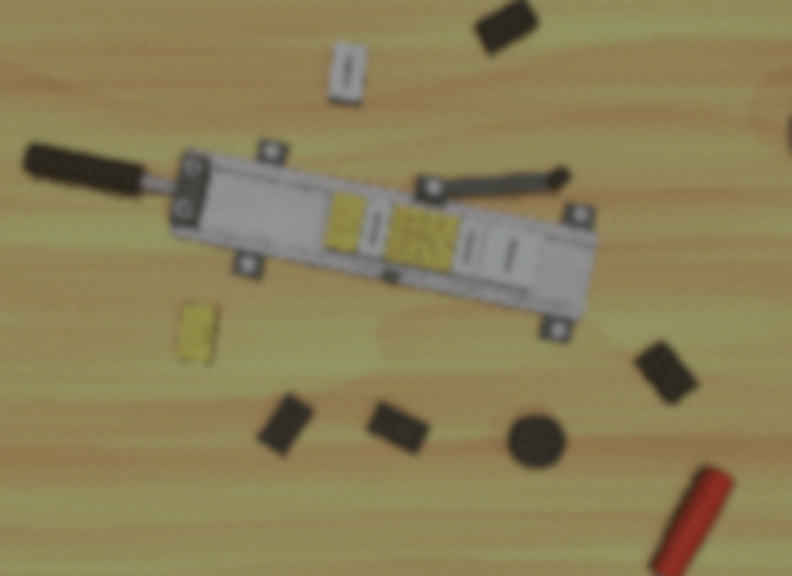

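View pics/scene_crop.png

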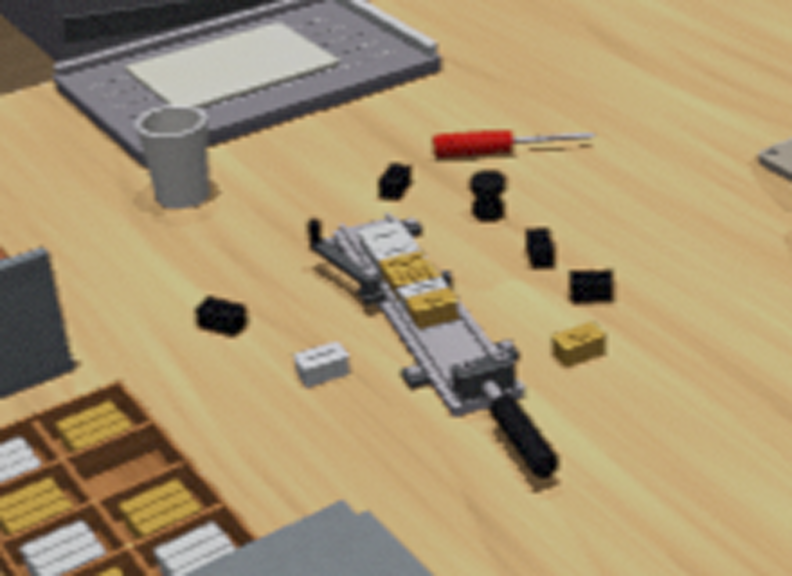

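The row is unambiguous: it is the blocks in the grey channel, with the quad near top-camera pixel (380,192). The look-alikes are:
- black blocks at (319,238), (350,238), (425,223) and (380,127)
- the yellow spare die at (294,212)
- the white spare spacer at (336,140)
- blocks in the wooden case at the top

The latch arm runs from (359,172) to its pin at (395,169). I'll get a closer wrist view for an accurate pose.

```bash
cat >> h.py <<'E'
from scipy.spatial.transform import Rotation as R
def quat(a):  # tool down, tool x axis at world heading a
    x=np.array([np.cos(a),np.sin(a),0]); z=np.array([0,0,-1.]); y=np.cross(z,x)
    q=R.from_matrix(np.c_[x,y,z]).as_quat(); return [q[3],q[0],q[1],q[2]]
E
python3 - <<'E'
from h import *
q=bot.read_tool_rot(); M=R.from_quat([q[1],q[2],q[3],q[0]]).as_matrix(); print(np.round(M,2), bot.tip_extent, bot.read_finger_gap())
p=bot.read_camera("top")
c=lambda u,v:(u/3.6+240,v/3.6+120)
print("open",back(p,[c(597,235),c(582,320)],.018).round(3).tolist(),"pivot",back(p,[c(431,188)],.031).round(3),"pin",back(p,[c(560,178)],.05).round(3),"keeper",back(p,[c(391,274)],.028).round(3))
print("quad free edge",back(p,[c(541,235),c(530,285)],.032).round(3).tolist())
A=np.array([0.50,-0.13])
for a in np.arange(-3.1,3.2,0.4):
    s=bot.solve_ik([.48,-.13,.25],quat(a)); print(round(a,2), None if s is None else np.round(s,2))
E
```

```text
[[-0.95  0.32 -0.  ]
 [ 0.32  0.95 -0.  ]
 [ 0.   -0.   -1.  ]] 0.017 0.08548364259308987
open [[0.522, -0.236, 0.018], [0.462, -0.224, 0.018]] pivot [[ 0.555 -0.118  0.031]] pin [[ 0.558 -0.204  0.05 ]] keeper [[ 0.495 -0.089  0.028]]
quad free edge [[0.521, -0.194, 0.032], [0.486, -0.186, 0.032]]
-3.1 [-0.39  0.05 -0.29  1.23  0.   -0.44]
-2.7 [-0.39  0.05 -0.29  1.23  0.   -0.84]
-2.3 [-0.39  0.05 -0.29  1.23  0.   -1.24]
-1.9 [-0.39  0.05 -0.29  1.23  0.   -1.64]
-1.5 [-0.39  0.05 -0.29  1.23  0.   -2.04]
-1.1 [-0.39  0.05 -0.29  1.23  0.   -2.44]
-0.7 [-0.39  0.05 -0.29  1.23  0.   -2.84]
-0.3 [-0.39  0.05 -0.29  1.23  0.    3.05]
0.1 [-0.39  0.05 -0.29  1.23  0.    2.65]
0.5 [-0.39  0.05 -0.29  1.23  0.    2.25]
0.9 [-0.39  0.05 -0.29  1.23  0.    1.85]
1.3 [-0.39  0.05 -0.29  1.23  0.    1.45]
1.7 [-0.39  0.05 -0.29  1.23  0.    1.05]
2.1 [-0.39  0.05 -0.29  1.23  0.    0.65]
2.5 [-0.39  0.05 -0.29  1.23  0.    0.25]
2.9 [-0.39  0.05 -0.29  1.23  0.   -0.15]
```

Run:
```python
from h import *
bot.move_pose([.505,-.12,.20],quat(1.37)); bot.gripper_to(0.0)
bot.sleep(.3)
p=bot.read_camera("wrist"); save(p,"wrist1.png"); np.savez("w1.npz",**p)
import pickle; pickle.dump(p,open("w1.pkl","wb"))
for q in ["quad","die_a","spacer_a","latch","latch_pin"]:
    for d in bot.boxes_of(p,q): print(q,np.round(d["position"],3),round(d["conf"],2),np.round(proj(p,d["position"])[0]))
print(bot.read_clock(),bot.read_joint_positions(),bot.read_tool_pos(),bot.tip_extent)
```

```text
quad [ 0.508 -0.168  0.032] 0.82 [328. 227.]
die_a [ 0.52  -0.118  0.034] 0.94 [331. 181.]
die_a [ 0.39  -0.086  0.025] 0.93 [201. 173.]
die_a [ 0.678 -0.163  0.021] 0.89 [484. 189.]
die_a [ 0.533 -0.054  0.032] 0.86 [332. 113.]
die_a [ 0.526 -0.097  0.029] 0.8 [332. 158.]
die_a [ 0.394 -0.016  0.023] 0.72 [184. 103.]
die_a [0.456 0.044 0.023] 0.25 [227.  18.]
die_a [ 0.641 -0.056  0.02 ] 0.2 [441.  91.]
spacer_a [ 0.518 -0.143  0.032] 0.75 [333. 203.]
spacer_a [ 0.531 -0.074  0.031] 0.63 [334. 134.]
latch [ 0.555 -0.157  0.027] 0.76 [370. 207.]
latch_pin [ 0.563 -0.159  0.034] 0.91 [379. 209.]
5.2 [-3.57868152e-01  1.21148482e-01 -3.22806529e-01  1.12686430e+00
  3.43033993e-05  1.41370287e+00] [ 0.50498087 -0.11997536  0.20000457] 0.017
```

View pics/wrist1.png

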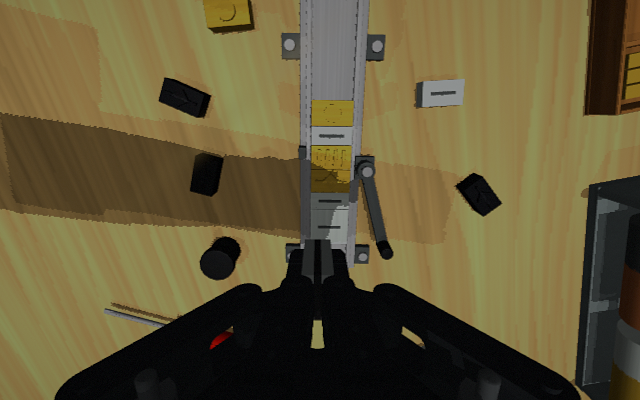

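Run:
```python
from h import *
import pickle; p=pickle.load(open("w1.pkl","rb"))
save(p,"w1a.png",(270,0,410,140),4.2); save(p,"w1b.png",(270,130,410,270),4.2)
```

```text
(no output)
```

View pics/w1a.png

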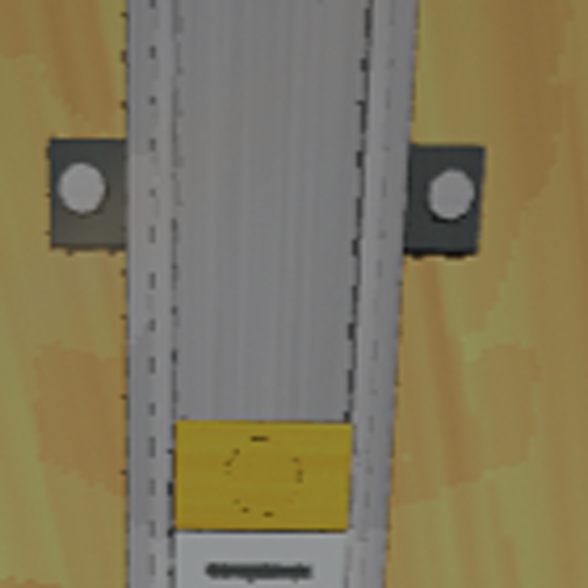

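View pics/w1b.png

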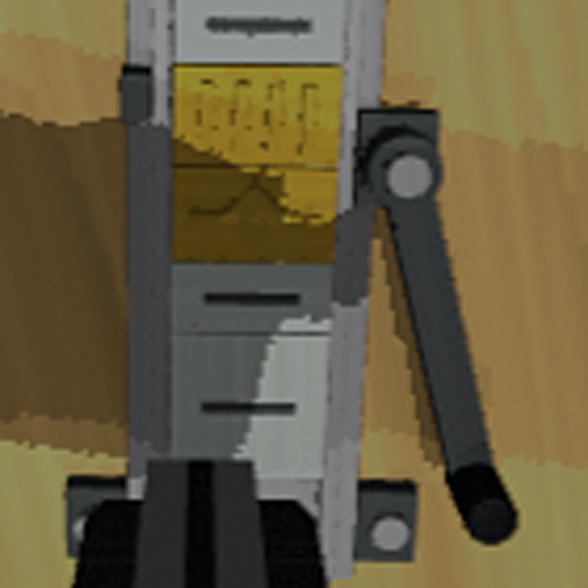

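```bash
cat > fit.py <<'E'
from h import *
import pickle; from scipy.optimize import least_squares
p=pickle.load(open("w1.pkl","rb"))
a=lambda u,v:np.array([(u+.5)/4.2-.5+270,(v+.5)/4.2-.5])
b=lambda u,v:a(u,v)+[0,130]
def w(P,x): 
    P=np.atleast_2d(P)/1000.; c,s=np.cos(x[2]),np.sin(x[2])
    return np.c_[x[0]+c*P[:,0]-s*P[:,1],x[1]+s*P[:,0]+c*P[:,1],P[:,2]]
def lu(x,X,uv):  # residual in perp of a line x=X,z=18
    q=proj(p,w([[X,-150,18],[X,100,18]],x)); d=(q[1]-q[0])/np.linalg.norm(q[1]-q[0]); r=uv-q[0]; return r[0]*d[1]-r[1]*d[0]
def res(x):
    r=[]
    for uv in [a(127,20),a(127,300),a(127,560),b(128,420)]: r.append(lu(x,-32,uv))
    for uv in [a(414,20),a(402,300),a(388,570),b(352,560)]: r.append(lu(x,32,uv))
    s=x[3]
    def pt(P,uv,ax): r.extend((proj(p,w(P,x))[0]-uv)[ax])
    V=[1];
    pt([-20,s,33],a(176,422),V);pt([20,s,33],a(352,422),V)
    pt([0,s-90,32],b(255,264),V);pt([0,s-108,32],b(250,333),V);pt([16,s-148,32],b(315,478),V)
    pt([36,-42,34],b(408,175),[0,1]); pt([-27,-26,28],b(137,95),V)
    pin=[36-87*np.cos(x[4]),-42-87*np.sin(x[4]),51]; pt(pin,b(490,520),[0,1])
    return np.array(r)
f=least_squares(res,[.53,-.06,-.2,40,1.9])
if __name__=="__main__":
    print(f.x.round(4)); print(f.fun.round(1)); print("quad free y",f.x[3]-148)
    from scipy import linalg
    np.save("x.npy",f.x)
E
python3 fit.py
```

```text
[ 0.5306 -0.0665 -0.2164 24.0383  1.8421]
[-1.1 -0.9 -0.7 -0.7  1.7  0.6  0.1  1.1 -0.4  0.3 -0.2 -0.   0.4 -0.3
 -1.   0.2  0.2  0.9]
quad free y -123.96168656947793
```

The fit is good, with residuals around 1 px. The holder is at (0.531, -0.067) with yaw -0.216, the quad's free face is at y≈-124 mm, and the latch is at j≈1.84. Next I push the row.

```bash
cat >> h.py <<'E'
def W(x,y,z,f=None):
    f=np.load("x.npy"); c,s=np.cos(f[2]),np.sin(f[2]); x,y,z=x/1e3,y/1e3,z/1e3
    return [f[0]+c*x-s*y,f[1]+s*x+c*y,z]
def L():
    f=np.load("x.npy"); t=np.array(bot.read_tool_pos()); d=t[:2]-f[:2]; c,s=np.cos(f[2]),np.sin(f[2])
    return np.round(np.array([c*d[0]+s*d[1],-s*d[0]+c*d[1],t[2]])*1e3,1)
YAW=-0.2164
E
python3 - <<'E'
from h import *
q=quat(np.pi/2+YAW)
bot.move_pose(W(0,-150,110),q)
g=bot.move_straight(W(0,-150,34),speed=.1,guard=8); print("desc",g,L(),bot.read_contact_force(),bot.read_finger_gap())
if not g:
    p=bot.read_camera("wrist"); save(p,"w2.png")
    g=bot.move_straight(W(0,-118,34),speed=.06,guard=18); print("push1",g,L(),np.round(bot.read_contact_force(),1))
    p=bot.read_camera("wrist"); save(p,"w3.png")
print(bot.read_clock())
E
```

```text
desc False [   0.7 -150.1   34.7] [ 3.19742505e-01 -6.42218144e-01 -5.37750064e-04] -0.0001956342425243287
push1 False [   0.5 -117.7   34.4] [ 0.2 -1.9  2.1]
7.475
```

View pics/w3.png

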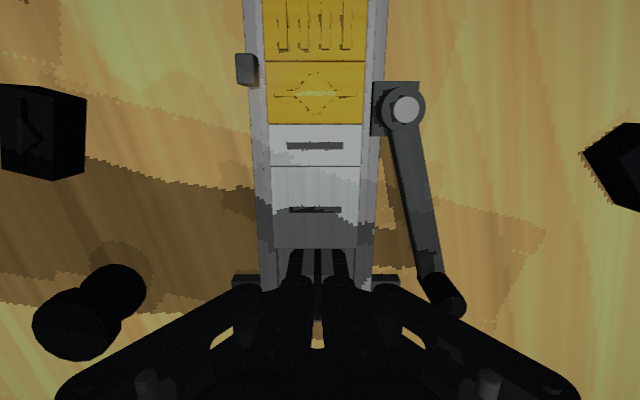

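The fingers are centred in the channel (about 318,255) and touching the quad's free face. The row is together, so I keep pushing.

Run:
```python
from h import *
g=bot.move_straight(W(0,-60,34),speed=.06,guard=18); print(g,L(),np.round(bot.read_contact_force(),1))
if not g:
    g=bot.move_straight(W(0,-34,34),speed=.03,guard=14); print(g,L(),np.round(bot.read_contact_force(),1))
p=bot.read_camera("wrist"); save(p,"w4.png")
p=bot.read_camera("top"); save(p,"top4.png",(240,120,460,280),3.6)
p=bot.read_camera("scene"); save(p,"sc4.png",(220,150,360,260),5)
print(bot.read_clock())
```

```text
False [ -0.  -60.9  34.1] [-1.3 -6.5  3.1]
True [ -0.1 -44.8  34.1] [-1.  -0.4  2.3]
9.4083
```

View pics/w4.png

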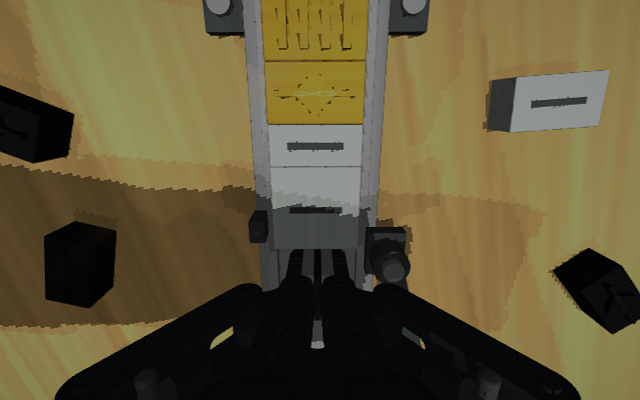

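View pics/sc4.png

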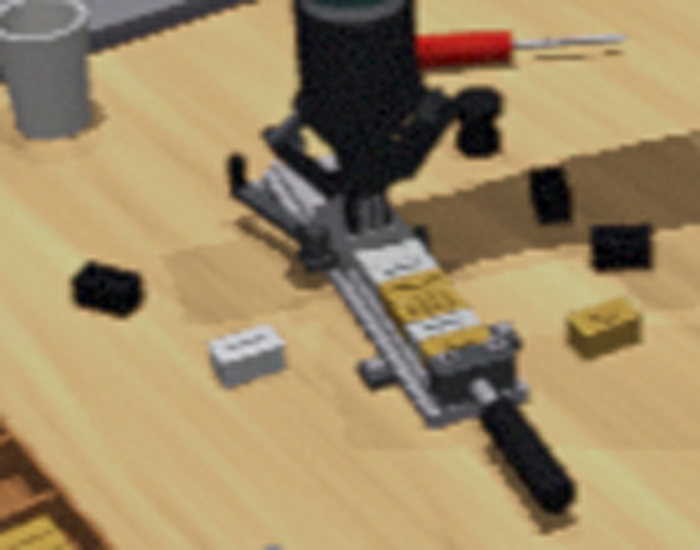

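The guard tripped 0.8 mm from the predicted home position. I'll push once more to confirm it's seated.

Run:
```python
from h import *
for i in range(2):
    g=bot.move_straight(W(0,-36,34),speed=.02,guard=16); print(g,L(),np.round(bot.read_contact_force(),1))
    bot.sleep(.2); print(L(),np.round(bot.read_contact_force(),1))
bot.move_straight(W(0,-75,34),speed=.1)
p=bot.read_camera("wrist"); save(p,"w5.png"); 
bot.move_straight(W(0,-75,110),speed=.2)
bot.move_pose(W(20,-20,200),quat(np.pi/2+YAW))
p=bot.read_camera("wrist"); save(p,"w5b.png")
import pickle; pickle.dump(p,open("w5.pkl","wb"))
save(p,"w5c.png",(240,0,440,150),4)
print(bot.read_clock())
```

```text
True [ -0.3 -44.7  33.9] [-0.4 -1.9  1.8]
[ -0.4 -44.8  33.7] [-0.2 -2.5  0.7]
True [ -0.5 -44.7  33.9] [ 0.3 -1.   1.1]
[ -0.6 -44.7  33.7] [ 0.1 -0.5  0.2]
12.0833
```

View pics/w5b.png

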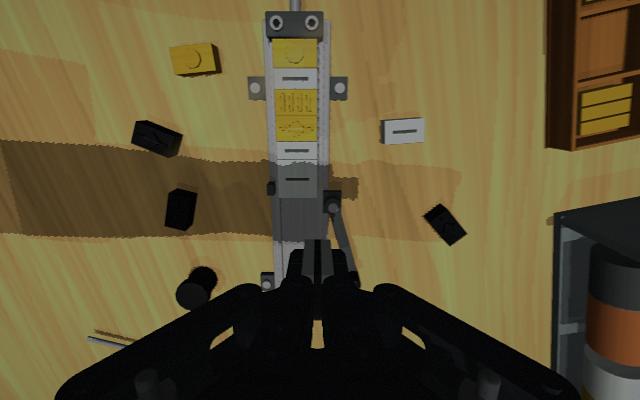

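View pics/w5c.png

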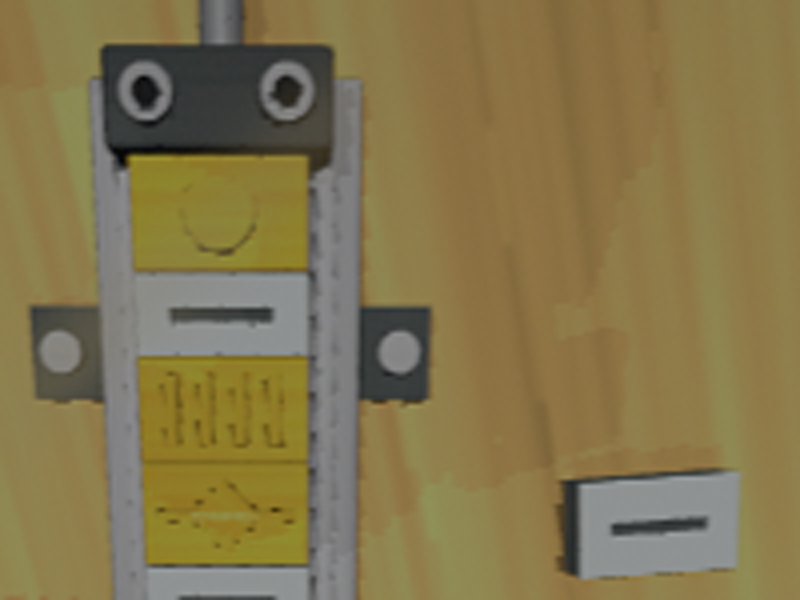

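The die bears on the stop (crop 218,155) and the row is unbroken. Next I swing the latch by pushing its pin round the arc.

```bash
cat > sw.py <<'E'
from h import *
def P(j,r): 
    return 36-87*np.cos(j)+r*np.sin(j), -42-87*np.sin(j)-r*np.cos(j)
def pose(j,r,z): return W(*P(j,r),z), quat(np.pi/2+j+YAW)
E
python3 - <<'E'
from sw import *
j0=1.842
pp,q=pose(j0,36,120); bot.move_pose(pp,q)
pp,q=pose(j0,36,53); g=bot.move_straight(pp,speed=.15,guard=8); print(g,L())
g=bot.move_straight(pose(j0,20,53)[0],speed=.08,guard=8)
p=bot.read_camera("wrist"); save(p,"w6.png")
for j in np.arange(j0-.17,1.3,-.17):
    pp,q=pose(j,18,53); g=bot.move_straight(pp,q,speed=.1,guard=12); print(round(j,2),g,L(),np.round(bot.read_contact_force(),1))
    if g: break
p=bot.read_camera("wrist"); save(p,"w7.png")
print(bot.read_clock())
E
```

```text
False [  94.3 -116.1   53.4]
1.67 False [  63.1 -126.8   53.3] [-0.3 -0.9 -1.1]
1.5 False [  48.6 -129.9   53.1] [ 0.3  0.1 -0. ]
1.33 False [  33.5 -130.7   53.1] [-0.1 -0.1 -0.4]
15.8167
```

View pics/w6.png

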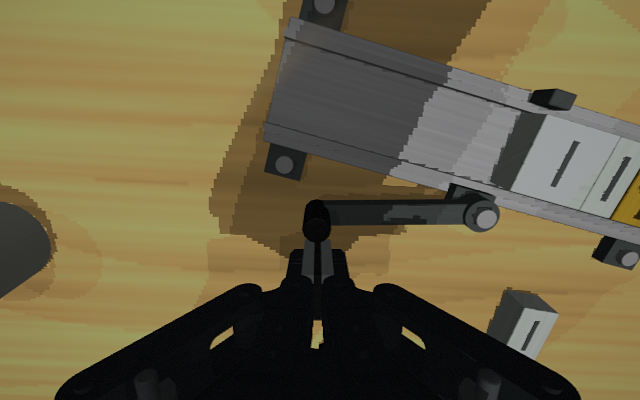

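View pics/w7.png

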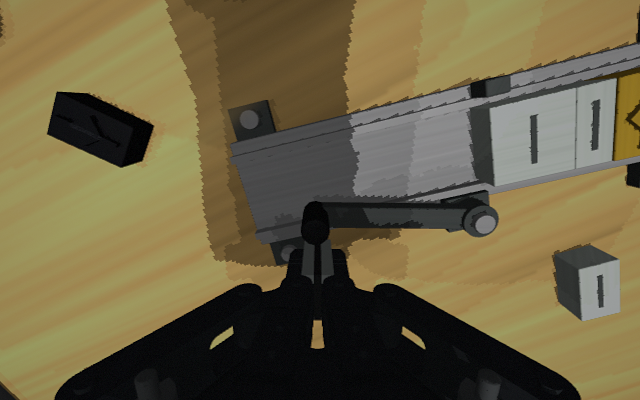

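The pin stays centred on the fingers (316,220) and the arm is swinging, so I continue.

Run:
```python
from sw import *
for j in list(np.arange(1.16,.15,-.17))+[.1]:
    pp,q=pose(j,18,53); g=bot.move_straight(pp,q,speed=.1,guard=12); print(round(j,2),g,L(),np.round(bot.read_contact_force(),1))
    if g: break
p=bot.read_camera("wrist"); save(p,"w8.png")
print(bot.read_clock())
```

```text
1.16 False [  18.3 -128.9   53.1] [ 1.4  0.  -0.2]
0.99 False [   3.9 -124.7   53.1] [-0.9 -0.5  0.2]
0.82 False [  -9.6 -118.    53.1] [ 0.7 -1.  -0.1]
0.65 False [ -21.7 -109.2   53.1] [-0.2  0.1 -0.7]
0.48 False [-32.2 -98.4  53.1] [-0.6  0.3 -0.5]
0.31 False [-40.8 -86.   53.1] [0.4 0.4 0.3]
0.1 False [-48.2 -69.   53.1] [-0.7 -0.2  0. ]
18.1333
```

View pics/w8.png

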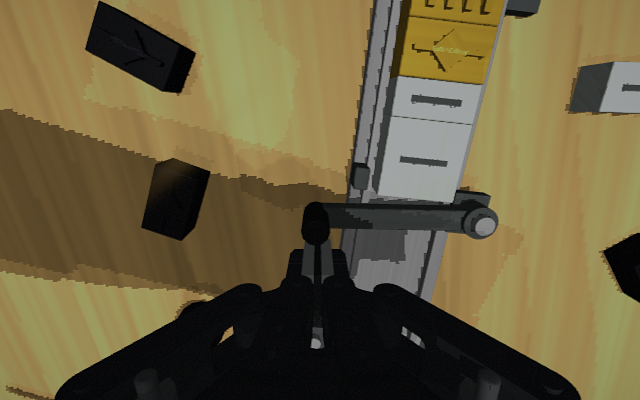

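Run:
```python
from sw import *
q=pose(0,18,53)[1]
for i in range(2):
    g=bot.move_straight(W(-51,-50,53),q,speed=.04,guard=12); print(g,L(),np.round(bot.read_contact_force(),1))
    bot.sleep(.2); print(L(),np.round(bot.read_contact_force(),1))
bot.move_straight(W(-51,-85,53),speed=.1)
bot.move_straight(W(-51,-85,120),speed=.2)
bot.move_pose(W(-30,-75,200),q)
p=bot.read_camera("wrist"); save(p,"w9.png"); save(p,"w9c.png",(240,0,440,150),4)
import pickle; pickle.dump(p,open("w9.pkl","wb"))
p=bot.read_camera("top"); save(p,"top9.png",(240,120,460,280),3.6)
p=bot.read_camera("scene"); save(p,"sc9.png",(220,150,360,260),5)
print(bot.read_clock())
```

```text
True [-49.7 -60.5  53.1] [-1.  -3.5  1.6]
[-49.7 -60.5  53.1] [-0.1 -5.3  3.2]
True [-49.8 -60.5  53.2] [-1.1 -3.4  1.8]
[-49.8 -60.5  53.2] [-0.7 -3.9  2.2]
20.5667
```

View pics/w9.png

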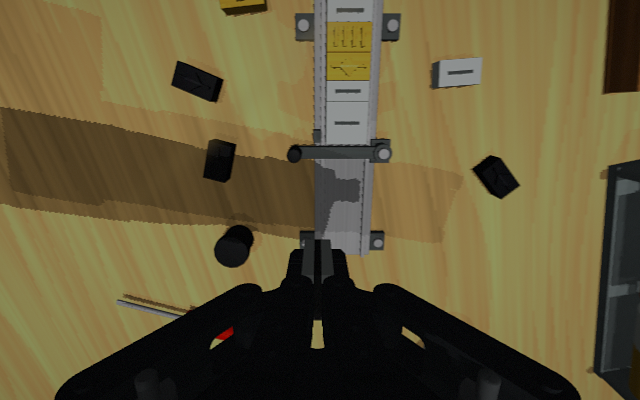

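View pics/sc9.png

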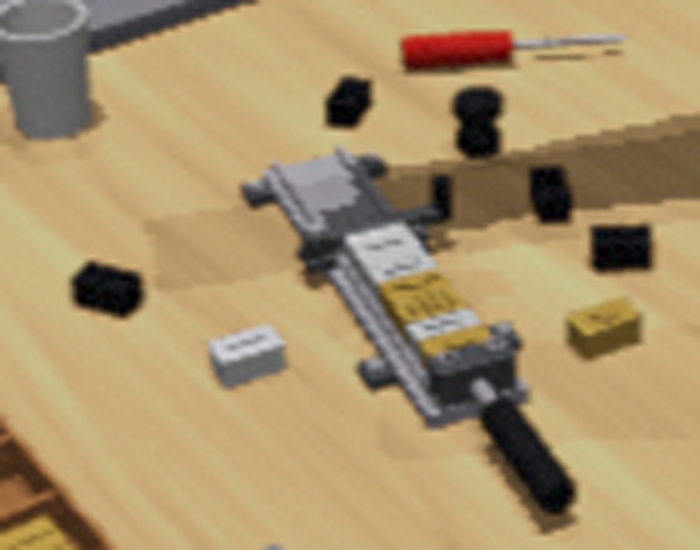

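Run:
```python
from h import *
bot.job_done(); print(bot.read_clock())
```

```text
the job is handed in; nothing more can be done
the job is handed in; nothing more can be done
```

I pushed the row home against the end stop and swung the latch shut behind it, then handed the job in at about 20.6 s of the 48 s. Only closed fingertips were used.

- **Row:** Repeated pushes stopped firm at the same place. By the fit from the wrist picture, the free face is at y ≈ -33.7 mm, against -33 nominal. In the pictures the row is unbroken and the first die meets the stop, with no gap visible. The 0.7 mm difference is within the roughly 1 mm fit error.
- **Latch:** It hit its hard limit twice at the same point, within 0.5 mm of the position for fully shut. The last pictures show the arm straight across the channel.
- **Bench and arm:** I saw nothing else moved in the last pictures, and the arm was clear of everything at hand-in.

I saw no check fail. The short push I made to confirm the row was seated ran before the latch swing. Afterwards I checked the row only in the pictures.

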